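# Load a steel stamping plate under the spring clip

## Robot

A 6-joint arm with a two-finger parallel gripper is mounted at the origin on the work surface. World frame = base frame: x ahead of the robot, y to its left, z up, the work surface at z = 0. Lengths are in m, angles in rad, forces in N, time in s.
With the tool pointing down it reaches from about 0.375 to 0.75 m from the base axis. Payload 9 kg.
Tool frame: the origin (TCP) lies at the very end of the fingers, on their centre line; the grasp point (between the pads) lies 19 mm behind it; z points along the fingers, y is the direction in which the jaws open and shut (so a half turn about z gives the same grasp; the last joint's range is limited). The gripper opens to 85 mm and grips with 20 to 120 N. Pads are 22 mm wide; open, the fingers measure 114 mm over their backs; the gripper's body (76 mm by 85 mm) begins 54 mm behind the grasp point. The pads swing forward as they close: fully open they stand 13 mm farther back than shut.
Start: joints at [-1.469, 0.104, 0.097, 1.564, 0, 1.353], TCP at [0.189, -0.57, 0.231] pointing down, gripper open.
Joint ranges: [-2.99, 2.99], [-0.84, 1.86], [-1.1, 1.16], [-1.84, 2.11], [-1.51, 1.56], [-3.14, 3.14]. Speed limits (rad/s): [2.22, 2.22, 2.57, 3.14, 3.14, 3.14].

## Interface

Orientations are given as a 3x3 rotation matrix whose columns are the frame's x, y, z axes.
In Python, from rig import state, get_image, sign_off gives the robot as it stands. The module is installed in compiled form; this text tells all that it offers.
- The arm moves only by the shell command python3 -m creep 'ROWS' [FORCE]. ROWS is JSON, a list of rows, each a list of 7 numbers: the shift along the tool's x, y, z in mm, then the turn, a rotation vector about the tool's x, y, z in rad, then the gripper command: -1 is fully open, 1 is shut, values between are in proportion. In form: [[dx, dy, dz, wx, wy, wz, grip], ...]. A call has 1 to 10 rows; each row is the pose to reach, as a shift and turn from the pose commanded when the call began, along the tool's axes at that moment; what a row does not reach only later rows make up. A row lasts 1/8 s, in which the tool goes at most 62.5 mm and 10.7 degrees, less where a joint would pass 70% of its speed; a pose out of reach is approached as far as the arm can. A call with a gripper value outside its range is refused whole. The fingers move at their own pace and stop on an object; FORCE is the grip in N (left out, the last holds). Time passes only in rows, so rows that repeat a pose let the fingers close. It gives the time, the measured TCP pose, the force and the opening at its end, in the units of the state.
- state(): the state, without advancing time (a new reading comes with each control period).
- get_image(name): name is "scene" or "top"; returns a dict with "frame" (384x512x3 uint8, blue, green, red), "range_z" (384x512 float32, m along the optical axis (not along the pixel's ray), 0 where there is no reading), "fov_y" (degrees; the focal length in pixels is half the picture's height over the tangent of half this angle, whatever the lens; pixels are square), "cx", "cy" (the principal point, pixels), "origin" and "attitude" of the camera in the world. Camera axes: x right, y down, z forward; pixel columns grow to the right and rows downward; lengths in m; the calibration is good to about 2 mm. A picture is of the moment at which its call begins.
- sign_off(): hands the job in, once; it reports no verdict.
The state is a dict: "t": time; "joints": joint angles; "dq": joint speeds; "effort": joint torques, N m; "position": TCP position; "ee_rot": TCP orientation; "ft_force": force on the tool from outside, world axes, zero at the start; "wrist_torque": the same for the moment, N m; "gripper_width": finger opening in m.
Only numpy, scipy, OpenCV 4.12 (cv2) and the standard library are available. Lean on these libraries where they do the work, as an engineer would, in place of code of your own. Each camera call takes 0.05 s, during which the arm holds its last target. There are 200 camera calls.

## Task

With one fingertip press the long wing of the jig's spring clip down and hold it there so that its jaw lifts, and with the other fingertip push the flat steel plate by its upturned rear edge along its channel, beneath the jaw, until its front edge meets the stop. Keep the clip held down until the plate is home, then let it go so that the jaw closes on the plate. Nothing is to be pinched or lifted, and everything else stays where it is.

Things in the scene. Friction and masses are not known exactly. Their poses are not given: they have to be found in the camera images.
- jig: Fixed plywood jig board, 12 mm thick. Its x axis is the push direction, z up; all 'jig' coordinates are in this frame. Origin on the table surface, half-way across the board; board spans x -95 to +135, y -76 to +76 mm. Channel for the plate: centred on y = -28 mm, 62 mm wide, between an aluminium fence and a rail (x -20 to +80 mm, tops at z = 20 mm), closed by the stop.
- stop (a point): Middle of the near face of the aluminium stop across the far end of the channel, at jig x = +72, y = -28, z = 16 mm. The stop's top is at jig z = 20 mm.
- hinge (a point): Point on the hinge axis of the steel spring clip, jig x = -34, y = +14, z = 26 mm. The hinge is an 8 mm thick tube along jig x, from x = -86 to +68 mm. The clip rocks on it: press wing on the +y side, jaw on the -y side further along x.
- jaw (a point): Underside of the clip's jaw lip (moves with the clip). The jaw is 16 mm wide, jig x = +50 to +66 mm, its lip at jig y = -10 to -14 mm; when down, 2 mm over the board (jig z = 14 mm), too low for the plate.
- clip (a joint): Clip angle about its hinge, rad. 0 = jaw down, wing sloping up (outer edge at z = 45 mm). 0.35 = wing level, top face at z = 28 mm, jaw lip 5 mm clear of the plate. 0.50 = pressed to its hard limit (lip 9 mm clear). The plate passes from 0.18 on; 0.3 is ample. Closed on the plate: about 0.15. Spring: pressed 28 mm out from the hinge it takes about 3.5 N to start, 7.5 N at the limit.
- wing (a point): Point on the top face of the press wing, in the middle of its length (jig x = -34 mm), 28 mm out from the hinge; moves with the clip (jig z 37 mm when up, 28 at 0.35 rad, 24 at the limit). The wing is a 4 mm thick steel flap, 104 mm long (jig x -86 to +18 mm), reaching 50 mm out from the hinge (to jig y = 64 mm); it can be pressed anywhere along it.
- plate: Loose flat steel plate 70 mm long (own x, towards the stop), 60 wide, 6 thick, about 0.24 kg, in the channel (underside at jig z = 12 mm). Origin: centre of the underside; front edge at +35 mm. Along the rear edge an upturned flange, 4 mm thick, 60 wide, back face at -35 mm, top at jig z = 40 mm. Starts with its front 6 to 36 mm short of the jaw; home its origin is at jig x = +37 mm.
- plate_rear (a point): Middle of the back face of the plate's upturned flange, 17 mm above the plate's underside (jig z = 29 mm): where a fingertip pushes.
- ring: Bystander: loose brass ring, 34 mm across, 6 mm high, lying on the jig board beyond the stop.
- pot: Bystander: white plastic pot, 28 mm across, 26 mm high, on the jig board beyond the stop.
- spool: Bystander: thread spool, 44 mm across at the foot, 60 mm high, standing on the table on the jig's +y side.
- tape: Bystander: black tape roll lying flat, 68 mm across, 24 mm high, on the table on the jig's -y side.
- awl: Bystander: hand tool 150 mm long lying across, beyond the far end of the jig.
- calculator: Bystander: desk calculator 150 x 85 x 14 mm on the left (+y) of the table.
- jar: Bystander: glass jar 60 mm across, 75 mm high, on the right (-y) of the table.

How it is judged:
On the way, in this order (a step that is already met when the one before it is completed fails the run):
1. the clip is pressed open by the fingers while the plate is still in front of the jaw (value of joint clip above 0.18 rad and contact force between the fingers and clip above 0.5 N and x of plate in the frame of jig below 0.018 m), for 0.1 s.
2. the plate reaches the stop (within 4 mm) while the fingers still hold the clip open (x of plate in the frame of jig above 0.033 m and value of joint clip above 0.175 rad and contact force between the fingers and clip above 0.5 N), for 0.1 s.
At the end, for the whole second after the job is handed in: The plate lies flat in its channel with its front edge within 4 mm of the stop, at rest, and the released clip's jaw is closed on it (clip angle 0.10 to 0.19 rad, pressing with more than 1 N) (x of plate in the frame of jig between 0.033 and 0.0395 m and y of plate in the frame of jig between -0.033 and -0.023 m and z of plate in the frame of jig below 0.014 m and angle between plate's own z axis and vertical below 0.04 rad and value of joint clip between 0.1 and 0.19 rad and contact force between clip and plate above 1 N and linear speed of plate below 0.01 m/s); the robot touches nothing.
It fails at once if the plate is lifted or tipped (more than 10 mm off the board, or more than 0.25 rad) (z of plate in the frame of jig above 0.022 m or angle between plate's own z axis and vertical above 0.25 rad).
It fails at once if a bystander is moved by more than 20 mm (distance of any of ring, pot, spool, tape, awl, calculator, jar from where it was at the start of the episode above 0.02 m).
It also fails if it takes over 48 s, if anything falls off the work surface, if the arm or the gripper's body presses on something with over 40 N, if the wrist force passes 120 N, or if a joint passes its speed limit or range.

## Working session

There is one attempt and no reset: what is moved stays moved. The work goes in short steps, Python scripts to look and compute and a shell command to move; the robot and the scene stay as the last step left them, time stands still between calls to the robot, and variables do not carry over. Pictures are saved under pics/ and viewed, about 8 in all and at most 12, crops included, and the job is handed in when it is done.

```bash
mkdir -p pics; cat > h.py <<'E'
import numpy as np, cv2
from rig import state, get_image
def grab(n):
    im=get_image(n); return im
def f(im): return im["frame"].shape[0]/2/np.tan(np.radians(im["fov_y"])/2)
def pts(im):
    h,w=im["range_z"].shape; u,v=np.meshgrid(np.arange(w),np.arange(h)); Z=im["range_z"]
    c=np.stack([(u-im["cx"])/f(im)*Z,(v-im["cy"])/f(im)*Z,Z],-1)
    return c@np.array(im["attitude"]).T+np.array(im["origin"])
E
python3 - <<'E'
from h import *
s=state(); print(s['t'],s['position'],np.round(s['ee_rot'],3).tolist(),s['gripper_width'])
a=[]
for n in("scene","top"):
    im=grab(n); np.savez(n+'.npz',P=pts(im),F=im["frame"]); cv2.imwrite(f'pics/{n}0.png',cv2.resize(im["frame"],(800,600)))
    print(n,im["origin"],im["fov_y"],im["cx"],im["cy"],np.round(im["attitude"],3).tolist())
E
```

```text
0.0 [ 0.18860566 -0.5692546   0.2305346 ] [[0.949, 0.314, -0.0], [0.314, -0.949, 0.001], [0.0, -0.001, -1.0]] 0.08516858062632505
scene [ 1.51701473 -0.33474993  0.79528543] 52.32225601493926 256.7039414094557 189.3408567008539 [[0.378, 0.575, -0.726], [0.926, -0.239, 0.292], [-0.006, -0.783, -0.622]]
top [0.54816541 0.00935643 1.59096613] 46.331813208066826 255.85506238713683 186.78803423529058 [[0.027, -0.997, 0.069], [-1.0, -0.026, 0.007], [-0.005, -0.069, -0.998]]
```

View pics/top0.png

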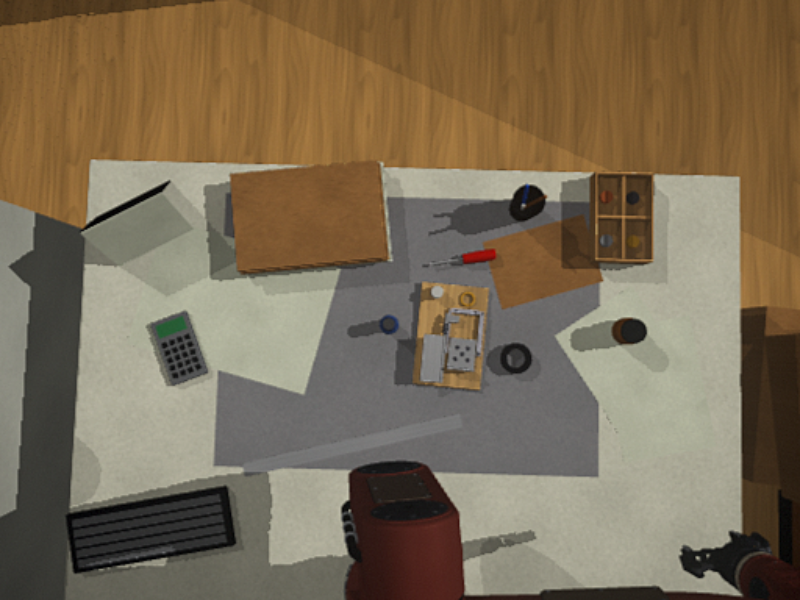

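View pics/scene0.png

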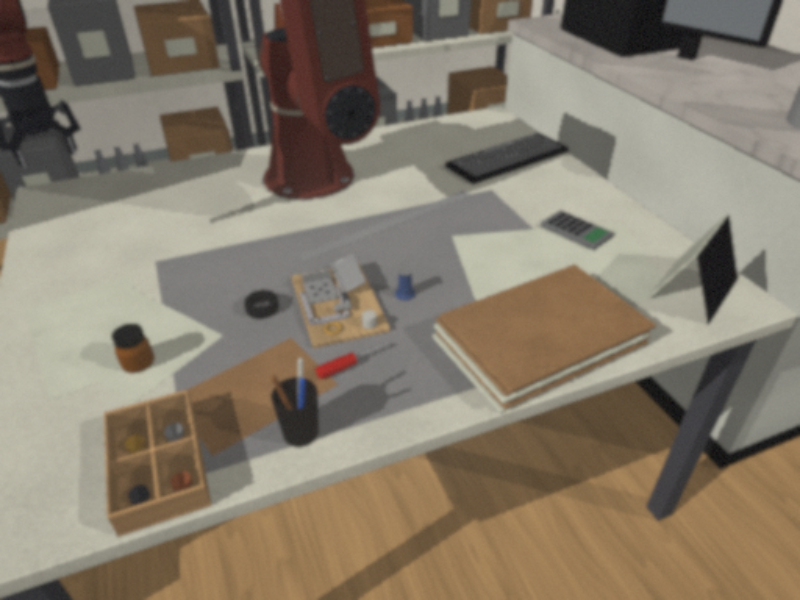

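```bash
python3 - <<'E'
from h import *
d=np.load('top.npz'); P,F=d['P'],d['F']
sub=F[170:260,220:340]; cv2.imwrite('pics/crop.png',cv2.resize(sub,None,fx=6,fy=6,interpolation=cv2.INTER_CUBIC))
hsv=cv2.cvtColor(F,cv2.COLOR_BGR2HSV)
z=P[...,2]; Q=P.reshape(-1,3)
box=(P[...,0]>.42)&(P[...,0]<.72)&(abs(P[...,1])<.12)&(P[...,1]<.05)
print('table z',np.median(z[170:260,200:250]))
m=(box&(z>.007)&(z<.08)).astype(np.uint8)
n,l,st,ce=cv2.connectedComponentsWithStats(m)
for i in range(1,n):
    if st[i,4]<60: continue
    p=P[l==i]; print(st[i],p.mean(0).round(3),p.max(0).round(3))
    r=cv2.minAreaRect((p[:,:2]*1000).astype(np.float32)); print(np.round(r[0],1),np.round(r[1],1),r[2])
# wood-only mask
w=(box&(hsv[...,1]>80)&(hsv[...,0]>8)&(hsv[...,0]<28)&(z<.03))
p=P[w]; print(w.sum(),np.median(p[:,2]));r=cv2.minAreaRect((p[:,:2]*1000).astype(np.float32)); print(r)
s=np.load('scene.npz');
E
```

```text
table z 0.0006917916058221119
[ 264  180   32   68 1817] [ 0.561 -0.069  0.021] [ 0.683 -0.012  0.05 ]
[565.8 -69. ] [107.3 232.1] 87.87592315673828
1044 0.012216726644584064
((564.230712890625, -71.35002136230469), (107.6303939819336, 233.1210479736328), 87.09410095214844)
```

View pics/crop.png

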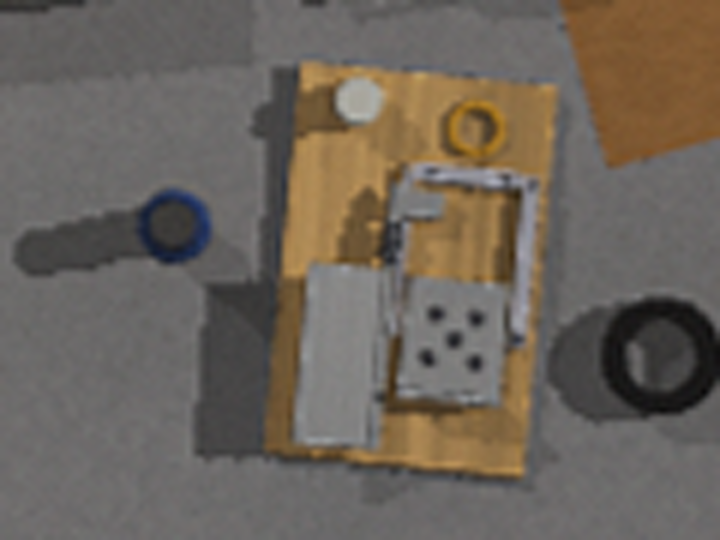

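```bash
python3 - <<'E'
from h import *
d=np.load('top.npz'); P,F=d['P'],d['F']; z=P[...,2]
hsv=cv2.cvtColor(F,cv2.COLOR_BGR2HSV)
m=((P[...,0]>.42)&(P[...,0]<.72)&(P[...,1]>-.2)&(P[...,1]<.05)&(z>.006)&(z<.08)).astype(np.uint8)
n,l,st,ce=cv2.connectedComponentsWithStats(m)
i=1+np.argmax(st[1:,4]); p=P[l==i]; c,wh,a=cv2.minAreaRect((p[:,:2]*1000).astype(np.float32)); print(c,wh,a)
th=np.radians(a if wh[0]>wh[1] else a-90); 
ex=np.array([np.cos(th),np.sin(th)]); ey=np.array([-ex[1],ex[0]])
O=np.array(c)/1000-ex*.020; print('theta',np.degrees(th),'O',O)
J=np.c_[(p[:,:2]-O)@ex,(p[:,:2]-O)@ey,p[:,2]]*1000
def q(name,m): print(name,m.sum(),np.round(np.percentile(J[m],[1,50,99],axis=0),1).tolist())
q('wing',(J[:,1]>18)&(J[:,2]>24)&(J[:,0]<60))
q('flange',(J[:,1]<-5)&(J[:,2]>28)&(J[:,0]<30))
q('plate',(J[:,1]<5)&(J[:,1]>-55)&(J[:,2]>16)&(J[:,2]<20)&(J[:,0]<45))
q('hinge',(J[:,1]<18)&(J[:,1]>8)&(J[:,2]>24))
q('stop',(J[:,1]<-5)&(J[:,1]>-50)&(J[:,0]>60)&(J[:,2]>17))
np.savez('jig.npz',O=O,th=th)
for nm,x,y in[('TCP press start',-75,6)]: print(nm,O+ex*x/1e3+ey*y/1e3)
E
```

```text
(564.9397583007812, -90.40631103515625) (165.4438934326172, 237.02197265625) 86.55875396728516
theta -3.4412460327148438 O [ 0.54497582 -0.08920581]
wing 345 [[-84.8, 18.8, 26.7], [-35.7, 38.2, 37.4], [16.7, 57.9, 49.1]]
flange 22 [[-55.0, -59.7, 28.5], [-52.5, -30.2, 39.5], [-20.9, -6.1, 49.8]]
plate 173 [[-92.0, -54.5, 16.0], [-21.5, -27.1, 17.7], [40.4, 4.4, 19.9]]
hinge 113 [[-85.7, 8.2, 24.4], [-19.9, 12.7, 29.5], [63.2, 17.6, 36.7]]
stop 81 [[62.0, -49.7, 17.1], [92.5, -27.8, 19.3], [133.1, -5.8, 33.4]]
TCP press start [ 0.4704712  -0.07871476]
```

```bash
python3 -m creep '[[421,-376,0,0,0,-1.4,-0.18],[421,-376,0,0,0,-1.4,-0.18],[421,-376,0,0,0,-1.4,-0.18],[421,-376,0,0,0,-1.4,-0.18],[421,-376,0,0,0,-1.4,-0.18],[421,-376,0,0,0,-1.4,-0.18],[421,-376,0,0,0,-1.4,-0.18],[421,-376,0,0,0,-1.4,-0.18],[421,-376,0,0,0,-1.4,-0.18],[421,-376,0,0,0,-1.4,-0.18]]' 20
cat > go.py <<'E'
# prints tool-frame shift (mm) + wz needed to reach jig (x,y,z mm) with tool x along -jig x
import sys
from h import *
d=np.load('jig.npz');O,th=d['O'],float(d['th']);s=state()
ex=np.array([np.cos(th),np.sin(th)]);ey=np.array([-ex[1],ex[0]])
R=np.array(s['ee_rot']);p=np.array(s['position'])
print('t',s['t'],'jig now',np.round([(p[:2]-O)@ex*1e3,(p[:2]-O)@ey*1e3,p[2]*1e3],1),'w',s['gripper_width'],'F',np.round(s['ft_force'],1))
if len(sys.argv)>1:
    x,y,z=[float(a)/1e3 for a in sys.argv[1:4]]
    T=np.r_[O+ex*x+ey*y,z]
    Rt=np.column_stack([np.r_[-ex,0],np.r_[ey,0],[0,0,-1]])
    print('shift',np.round(R.T@(T-p)*1e3,1),'rot',np.round(cv2.Rodrigues(R.T@Rt)[0].ravel(),4))
E
python3 go.py -75 6 120
```

```text
t: 1.35
position: [0.471, -0.0765, 0.231]
ee_rot: [[-0.155, 0.988, -0.0], [0.988, 0.155, 0.001], [0.001, -0.0, -1.0]]
ft_force: [-0.7, 0.1, 0.8]
gripper_width: 0.0505
t 1.35 jig now [-74.6   8.3 231. ] w 0.05051154070878849 F [-0.7  0.1  0.8]
shift [ -2.2  -0.9 111. ] rot [ 4.0000e-04 -9.0000e-04 -1.3556e+00]
```

```bash
python3 -m creep '[[-2,-1,156,0,0,-1.3556,-0.18],[-2,-1,156,0,0,-1.3556,-0.18],[-2,-1,156,0,0,-1.3556,-0.18],[-2,-1,156,0,0,-1.3556,-0.18],[-2,-1,156,0,0,-1.3556,-0.18],[-2,-1,156,0,0,-1.3556,-0.18],[-2,-1,156,0,0,-1.3556,-0.18],[-2,-1,156,0,0,-1.3556,-0.18],[-2,-1,156,0,0,-1.3556,-0.18]]'
python3 go.py -75 6 50
python3 - <<'E'
from h import *
im=grab('scene'); F=im['frame']; cv2.imwrite('pics/s1.png',cv2.resize(F[140:230,170:290],None,fx=6,fy=6,interpolation=cv2.INTER_CUBIC))
E
```

```text
t: 2.48
position: [0.469, -0.0831, 0.0751]
ee_rot: [[-0.998, 0.068, -0.0], [0.068, 0.998, -0.0], [0.0, -0.0, -1.0]]
ft_force: [0.6, 0.3, -0.0]
gripper_width: 0.0502
t 2.475 jig now [-76.2   1.6  75.1] w 0.05020154324678329 F [ 0.6  0.3 -0. ]
shift [-1.2  4.5 25.1] rot [-0.0001 -0.0005 -0.0076]
```

View pics/s1.png

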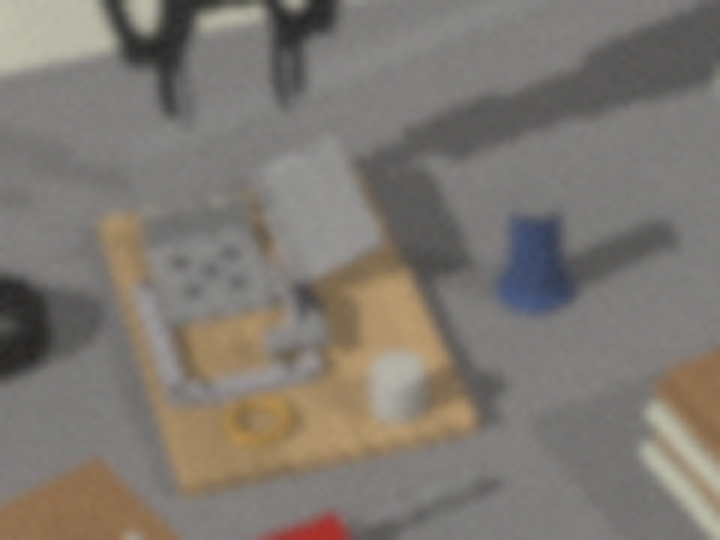

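```bash
python3 -m creep '[[-3,6,10,0,0,-0.0076,-0.18],[-3,6,25,0,0,-0.0076,-0.18],[-3,6,35,0,0,-0.0076,-0.18],[-3,6,41,0,0,-0.0076,-0.18],[-3,6,45,0,0,-0.0076,-0.18],[-3,6,45,0,0,-0.0076,-0.18]]'
python3 go.py -73 8 28
```

```text
t: 3.28
position: [0.4729, -0.0766, 0.0305]
ee_rot: [[-0.998, 0.058, 0.0], [0.058, 0.998, 0.0], [-0.0, 0.0, -1.0]]
ft_force: [-1.8, 1.1, 4.6]
gripper_width: 0.0504
t 3.275 jig now [-72.7   8.2  30.5] w 0.05037733328445067 F [-1.8  1.1  4.6]
shift [ 0.3 -0.2  2.5] rot [0.0001 0.0002 0.0015]
```

```bash
python3 -m creep '[[0,0,3,0,0,0,-0.18],[0,0,5,0,0,0,-0.18],[0,0,5,0,0,0,-0.18]]'
python3 go.py
cat > look.py <<'E'
import sys
from h import *
d=np.load('jig.npz');O,th=d['O'],float(d['th'])
ex=np.array([np.cos(th),np.sin(th)]);ey=np.array([-ex[1],ex[0]])
im=grab('scene'); cv2.imwrite(f'pics/{sys.argv[1]}.png',cv2.resize(im['frame'][140:230,170:290],None,fx=6,fy=6,interpolation=cv2.INTER_CUBIC))
p=pts(im).reshape(-1,3); J=np.c_[(p[:,:2]-O)@ex,(p[:,:2]-O)@ey,p[:,2]]*1e3
def q(n,lo,hi):
    k=np.all((J>lo)&(J<hi),axis=1); print(n,k.sum(),np.round(np.percentile(J[k],[5,50,95],axis=0),1).tolist() if k.any() else '')
    return J[k]
w=q('wing',[-45,24,18],[14,62,60])
if len(w)>20: print('wing slope (0.35=level) angle~',.35-np.polyfit(w[:,1],w[:,2],1)[0])
q('jaw',[52,-13,10],[64,0,40]); q('plate top',[-100,-50,16],[70,-18,23]); q('flange',[-60,-50,30],[30,-35,43])
E
python3 look.py s2
```

```text
t: 3.65
position: [0.4733, -0.0764, 0.0259]
ee_rot: [[-0.998, 0.058, 0.001], [0.058, 0.998, 0.001], [-0.001, 0.001, -1.0]]
ft_force: [-1.2, 4.0, 6.4]
gripper_width: 0.0503
t 3.65 jig now [-72.3   8.5  25.9] w 0.050271908672201875 F [-1.2  4.   6.4]
wing 127 [[-41.9, 25.7, 28.1], [-13.3, 42.6, 30.5], [11.4, 59.3, 32.9]]
wing slope (0.35=level) angle~ 0.2892639825035011
jaw 18 [[52.7, -11.7, 11.6], [59.4, -6.6, 32.2], [63.4, -0.6, 35.4]]
plate top 141 [[-49.5, -48.4, 16.9], [-14.5, -34.3, 19.3], [18.2, -19.6, 21.8]]
flange 17 [[-54.8, -48.4, 30.6], [-49.7, -43.1, 35.6], [-45.3, -36.4, 41.8]]
```

View pics/s2.png

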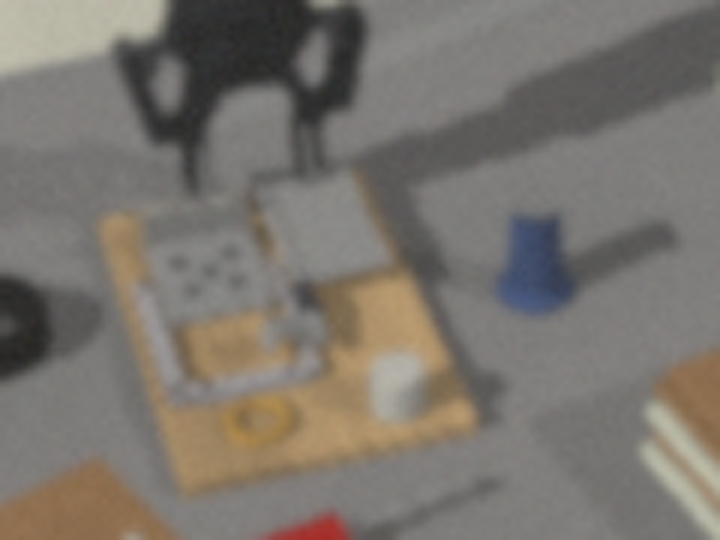

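```bash
python3 -m creep '[[0,0,2,0,0,0,-0.18],[-4,0,2,0,0,0,-0.18],[-8,0,2,0,0,0,-0.18],[-12,0,2,0,0,0,-0.18],[-16,0,2,0,0,0,-0.18],[-20,0,2,0,0,0,-0.18],[-25,0,2,0,0,0,-0.18],[-30,0,2,0,0,0,-0.18],[-35,0,2,0,0,0,-0.18],[-35,0,2,0,0,0,-0.18]]'
python3 go.py; python3 look.py s3
```

```text
t: 4.95
position: [0.5078, -0.079, 0.0239]
ee_rot: [[-0.998, 0.059, -0.0], [0.059, 0.998, -0.001], [0.0, -0.001, -1.0]]
ft_force: [-3.3, 0.4, 6.7]
gripper_width: 0.0505
t 4.95 jig now [-37.7   8.   23.9] w 0.05048058693049383 F [-3.3  0.4  6.7]
wing 148 [[-41.0, 26.0, 25.5], [-20.0, 40.0, 28.9], [11.3, 58.4, 53.2]]
wing slope (0.35=level) angle~ 0.5181429006445362
jaw 16 [[52.3, -11.3, 11.8], [57.0, -6.7, 23.2], [62.7, -0.9, 38.4]]
plate top 145 [[-23.6, -47.9, 16.9], [9.4, -33.6, 19.0], [41.5, -19.9, 21.8]]
flange 16 [[-27.5, -48.3, 31.1], [-24.5, -42.0, 36.7], [-21.8, -35.7, 40.6]]
```

View pics/s3.png

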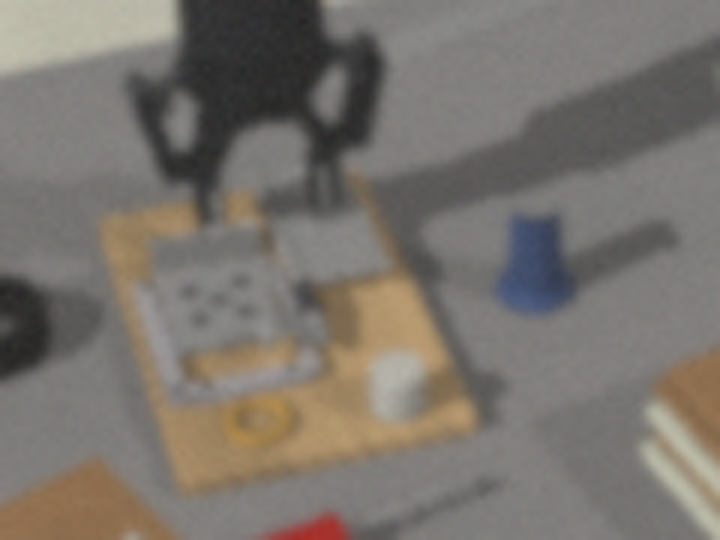

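```bash
python3 -m creep '[[-4,0,0,0,0,0,-0.18],[-8,0,0,0,0,0,-0.18],[-12,0,0,0,0,0,-0.18],[-16,0,0,0,0,0,-0.18],[-20,0,0,0,0,0,-0.18],[-23,0,0,0,0,0,-0.18],[-25,0,0,0,0,0,-0.18],[-25,0,0,0,0,0,-0.18]]'
python3 go.py;python3 look.py s4
```

```text
t: 6.0
position: [0.5324, -0.0804, 0.0238]
ee_rot: [[-0.998, 0.059, -0.001], [0.059, 0.998, -0.001], [0.001, -0.001, -1.0]]
ft_force: [-4.3, 1.6, 7.4]
gripper_width: 0.0506
t 6.0 jig now [-13.1   8.1  23.8] w 0.05058991394415671 F [-4.3  1.6  7.4]
wing 129 [[-40.5, 25.3, 25.1], [-5.9, 38.9, 28.9], [11.6, 59.6, 54.5]]
wing slope (0.35=level) angle~ 0.4815143236012135
jaw 19 [[54.4, -11.8, 13.2], [58.2, -6.6, 32.3], [63.3, -0.7, 38.5]]
plate top 149 [[-0.0, -48.7, 17.0], [35.0, -34.7, 19.0], [65.8, -19.8, 22.2]]
flange 16 [[-4.4, -49.5, 31.5], [-0.4, -43.0, 36.0], [2.4, -36.9, 41.9]]
```

Nearly there; creep on until the force rises.

```bash
python3 -m creep '[[-2,0,0,0,0,0,-0.18],[-3,0,0,0,0,0,-0.18],[-4,0,0,0,0,0,-0.18],[-4,0,0,0,0,0,-0.18]]'; python3 go.py
python3 -m creep '[[-1,0,0,0,0,0,-0.18],[-2,0,0,0,0,0,-0.18],[-2,0,0,0,0,0,-0.18]]'; python3 go.py
```

```text
t: 6.55
position: [0.5362, -0.0806, 0.0238]
ee_rot: [[-0.998, 0.059, -0.001], [0.059, 0.998, -0.001], [0.001, -0.001, -1.0]]
ft_force: [-6.5, 0.5, 8.3]
gripper_width: 0.0501
t 6.55 jig now [-9.3  8.1 23.8] w 0.050107762071830736 F [-6.5  0.5  8.3]
t: 6.92
position: [0.5371, -0.0807, 0.0238]
ee_rot: [[-0.998, 0.059, -0.004], [0.059, 0.998, -0.001], [0.003, -0.001, -1.0]]
ft_force: [-12.2, 1.1, 12.9]
gripper_width: 0.0508
t 6.925 jig now [-8.4  8.1 23.8] w 0.05075964884615559 F [-12.2   1.1  12.9]
```

```bash
python3 -m creep '[[-1,0,0,0,0,0,-0.18],[-1,0,0,0,0,0,-0.18]]'; python3 go.py; python3 look.py s5
```

```text
t: 7.18
position: [0.5372, -0.0806, 0.0237]
ee_rot: [[-0.998, 0.059, -0.005], [0.059, 0.998, -0.001], [0.005, -0.001, -1.0]]
ft_force: [-17.2, 1.1, 16.7]
gripper_width: 0.0509
t 7.175 jig now [-8.3  8.1 23.7] w 0.05085479980170574 F [-17.2   1.1  16.7]
wing 125 [[-38.8, 25.6, 25.1], [-3.5, 38.0, 28.9], [10.6, 58.8, 55.3]]
wing slope (0.35=level) angle~ 0.49892741182808564
jaw 14 [[54.4, -12.0, 15.1], [58.0, -6.8, 26.5], [62.9, -0.9, 37.8]]
plate top 141 [[5.1, -48.8, 17.4], [36.8, -34.9, 19.2], [67.1, -20.1, 21.7]]
flange 16 [[0.6, -48.5, 31.2], [5.0, -41.9, 37.2], [7.6, -35.4, 41.6]]
```

View pics/s5.png

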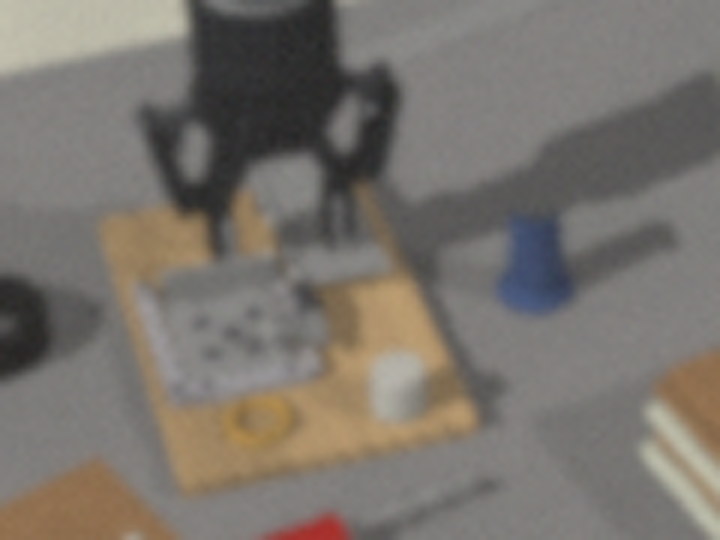

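The plate fills the channel up to the stop (about (250,385) in the crop), and the wing is still held down. I'll back off horizontally, then lift.

```bash
python3 -m creep '[[2,0,0,0,0,0,-0.18],[5,0,0,0,0,0,-0.18],[9,0,0,0,0,0,-0.18],[9,0,-4,0,0,0,-0.18],[9,0,-9,0,0,0,-0.18],[9,0,-16,0,0,0,-0.18],[9,0,-30,0,0,0,-0.18],[9,0,-60,0,0,0,-0.18],[9,0,-90,0,0,0,-0.18],[9,0,-90,0,0,0,-0.18]]'
python3 -m creep '[[60,0,-40,0,0,0,-0.18],[80,0,-60,0,0,0,-0.18],[80,0,-60,0,0,0,-0.18]]'; python3 go.py; python3 look.py s6
```

```text
t: 8.48
position: [0.5322, -0.0806, 0.1166]
ee_rot: [[-0.998, 0.058, 0.004], [0.058, 0.998, -0.002], [-0.004, -0.002, -1.0]]
ft_force: [0.0, 0.0, -0.8]
gripper_width: 0.0503
t: 8.85
position: [0.4506, -0.0756, 0.175]
ee_rot: [[-0.998, 0.059, 0.002], [0.059, 0.998, -0.001], [-0.003, -0.001, -1.0]]
ft_force: [0.8, -0.2, -0.5]
gripper_width: 0.0504
t 8.85 jig now [-95.    7.9 175. ] w 0.05036959385577495 F [ 0.8 -0.2 -0.5]
wing 124 [[-41.1, 26.3, 31.3], [-15.2, 42.5, 35.2], [9.0, 58.3, 39.2]]
wing slope (0.35=level) angle~ 0.163537020196574
jaw 17 [[53.6, -12.0, 13.5], [58.1, -6.8, 30.1], [62.4, -0.4, 32.6]]
plate top 147 [[4.4, -48.1, 16.9], [34.9, -33.9, 19.2], [66.7, -19.2, 22.1]]
flange 17 [[1.8, -48.0, 30.3], [3.7, -41.6, 34.4], [6.6, -35.8, 40.4]]
```

View pics/s6.png

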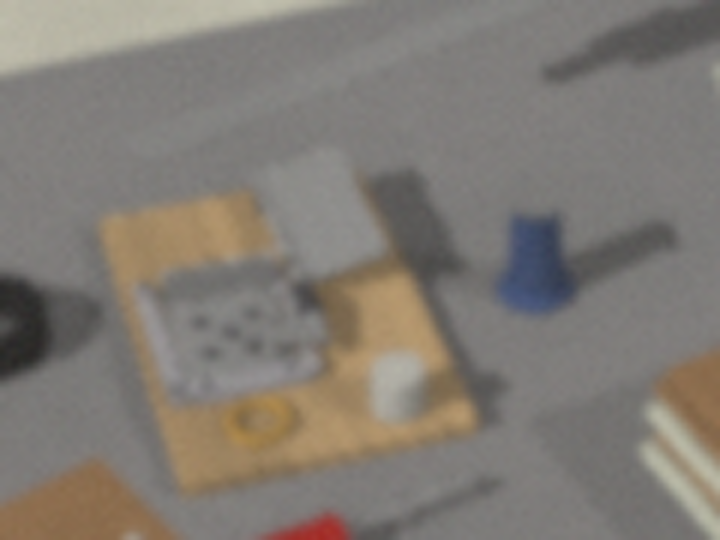

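```bash
python3 -c "from rig import sign_off; print(sign_off())"
```

```text
the job is handed in; nothing more can be done
None
```

The plate is home against the stop with the clip's jaw closed on it, and I handed the job in after about 9 s of the 48 s allowed. No verdict came back.

With the fingers about 50 mm apart, one fingertip pressed the wing down. The clip read about 0.29 rad with the arm pressing at 6.4 N, and I then pressed 2 mm further. The other fingertip pushed the flange along the channel until the forward force rose to about 17 N at the stop. I backed off horizontally with the wing still held, then lifted clear.

**Last checks:**
- **Plate:** its flange is at jig x about +2 to +6 mm, where it should be when home. It looks flat, and its position before and after release agrees to within the 1–2 mm camera noise.
- **Clip:** the measured wing slope gives about 0.16 rad, inside the 0.10–0.19 band.
- **Robot:** it is clear of everything, with the tool at 175 mm height and no contact force.
- **Bystanders:** the ring, pot and spool look unmoved in the last picture. The tape and awl are only partly in view but look the same. The calculator and jar were not in the later pictures, and the arm worked well away from them.

**Weak or missing checks:**
- While the finger was over the wing, the clip angle from the depth image read about 0.5. Finger points spoiled that fit, so I relied on the tool height and force instead.
- I could not measure the jaw's pressing force on the plate.

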